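Fit the missing push rivet in a cowl panel

TASK

The dark cowl panel lying on its padded cradle lacks one push rivet. Take the small rivet with the raised centre pin from the wooden rack, seat it in the panel's open hole with its head fully home while its pin is still up, and only then push the pin down flush with the head so that it locks, pressing gently because the panel gives and cracks under a hard push. Leave the other fasteners, the tape roll and the suction lifter where they are, and let go of the rivet at the end.

Things in the scene. Friction and masses are not known exactly. Their poses are not given: they have to be found in the camera images.
- rivet_head (a point): the rivet to fit, white nylon, standing head up in the wooden rack. The point is the centre of its round head (25 mm diameter, 8 mm high), 4 mm above the head's underside; z points up out of the head. Below the head is a shank of 10 mm diameter, 18 mm long, the last 5 mm tapered. Above the head stands the centre pin, 13 mm diameter, at first about 7 mm proud of the head's top. Weighs about 30 g. Grip it by the head; the pin fits between the fingers
- rivet_pin (a joint): travel of the rivet's centre pin into its head, m: 0 fully up, 0.007 fully down and flush. Stiff: it needs about 8 N to slide and stays where it is left
- hole (a point): centre of the mouth of the open round hole in the panel, level with the panel's top face; x, y along the panel, z up. Hole 11 mm diameter, right through the 6 mm panel, open below. The point moves with the panel. Around it the panel is flat for 50 mm in +x and -x and 45 mm in +y and -y
- cowl: dark grey plastic cowl end panel, 140 mm (its x) by 280 mm (its y), 6 mm thick, with an upstand 27 mm high along its +x edge, an air grille 5 mm high at its -y half and three rivets already fitted flush; origin at the centre of its underside, about 90 mm above the bench. It lies on foam pads and sinks straight down under load, springy, by several mm before the pin begins to slide and at most 14 mm; it cracks above about 20 N
- rack: wooden block fixed to the bench, 60 mm (x) by 200 mm (y), 30 mm high, with three 14 mm holes 65 mm apart along its y, in which the fasteners stand in any order with the heads resting on its top; origin at the centre of its underside
- big_head (a point): centre of the head of a larger push rivet (head 36 mm diameter, raised 18 mm pin, shank 13 mm: too thick for the hole), standing in the rack; to be left alone
- plug_head (a point): centre of the head of a domed plug without a centre pin (head 25 mm diameter, 8 mm high), standing in the rack; to be left alone
- tape: roll of blue masking tape lying flat, 100 mm diameter, 25 mm high, at the far side of the bench; origin at the centre of its underside; to be left alone
- lifter: two-cup glass suction lifter standing on its cups, 76 mm (x) by 186 mm (y), 67 mm high, at the far side of the bench; origin at the centre of its underside; to be left alone
There are look-alikes about, which are no part of the job. Leave any blue, pink or red look-alike of the part that bears rivet_head alone.

How it is judged:
On the way, in this order (a step that is already met when the one before it is completed fails the run):
1. the rivet's head sits fully home in the panel's hole, its pin still up (horizontal distance between rivet_head and hole below 0.002 m and z of rivet_head in the frame of hole between 0.002 and 0.0055 m and value of joint rivet_pin below 0.003 m), for 0.2 s.
2. the pin is pushed down flush (value of joint rivet_pin above 0.006 m), for 0.1 s.
At the end, for the whole second after the job is handed in: the rivet stands in the hole, centred within 2 mm, its head on the panel within 1.5 mm and level within 0.08 rad, its pin within 1 mm of flush, the panel at rest and the rivet released (horizontal distance between rivet_head and hole below 0.002 m and z of rivet_head in the frame of hole between 0.002 and 0.0055 m and angle between the z axis of rivet_head and the z axis of hole, either way round below 0.08 rad and value of joint rivet_pin above 0.006 m and linear speed of cowl below 0.01 m/s); the robot touches nothing.
It fails at once if the panel is loaded with more than 20 N (contact force between cowl and anything else above 20 N).
It fails at once if the pin is pushed in by more than 3 mm before the rivet is in the hole (value of joint rivet_pin above 0.003 m and (z of rivet_head in the frame of hole above 0.008 m or horizontal distance between rivet_head and hole above 0.004 m)).
It fails at once if another fastener in the rack is disturbed (distance of any of big_head, plug_head from where it was at the start of the episode above 0.015 m).
It fails at once if the tape roll or the lifter is moved (distance of any of tape, lifter from where it was at the start of the episode above 0.02 m).
It also fails if it takes over 51 s, if anything falls off the work surface, if the arm or the gripper's body presses on something with over 40 N, if the wrist force passes 120 N, or if a joint passes its speed limit or range.

ROBOT

A 6-joint arm with a two-finger parallel gripper is mounted at the origin on the work surface. World frame = base frame: x ahead of the robot, y to its left, z up, the work surface at z = 0. Lengths are in m, angles in rad, forces in N, time in s.
With the tool pointing down it reaches from about 0.3 to 0.775 m from the base axis. Payload 14.6 kg.
Tool frame: the origin (TCP) lies on the centre line of the jaws, within the pads' length; the fingertips stand ctrl.tcp_to_tips ahead of it and the grasp point (between the pads) lies 2 mm behind it (ctrl.tcp_to_tips is the distance from the TCP to the fingertips, in m); z points along the fingers, y is the line along which they close (so a half turn about z gives the same grasp; the last joint's range is limited). The gripper opens to 94 mm and grips with 3 to 60 N. Pads are 16 mm wide; open, the fingers measure 119 mm over their backs; the gripper's body (75 mm by 177 mm) begins 78 mm behind the grasp point.
Start: joints at [1.04, 0.3, 1.521, -0, 1.321, -0.067], TCP at [0.246, 0.492, 0.222] pointing down, gripper open.
Joint ranges: [-3.03, 3.03], [-0.79, 2.21], [0.23, 2.52], [-1.04, 4.18], [0, 3.07], [-2.55, 2.55]. Speed limits (rad/s): [2.22, 2.22, 2.57, 3.14, 3.14, 3.14].

INTERFACE

Orientations are given as [roll, pitch, yaw] about the fixed x, y, z axes, in that order (R = Rz(yaw) Ry(pitch) Rx(roll)).
In Python, from station import telemetry, viewer, hand_in, ctrl gives the robot as it stands.
- The arm moves only by the tool step_arm, never from a script. Its argument "plan" is a list of rows, each an object of numbers: "dx", "dy", "dz": the shift along the tool's x, y, z scaled (see below); "rx", "ry", "rz": the turn, a rotation vector about the tool's x, y, z scaled (see below); "claw": the closure, from 0 (fully open) to 1 (shut). In form: [{"dx": .., "dy": .., "dz": .., "rx": .., "ry": .., "rz": .., "claw": ..}, ...]. A call has 1 to 10 rows; each row shifts and turns the commanded pose from where the row before left it, along the tool's axes as they then stand; what a row does not reach is not made up. The controller multiplies each number of a shift by 0.1 m and each number of a turn by 90 degrees. A row lasts 1/10 s, in which the tool goes at most 50 mm and 8.59 degrees, less where a joint would pass 70% of its speed; a pose out of reach is approached as far as the arm can. A call with a number of a shift or a turn outside -1 to 1 is refused whole. A call with a gripper value outside its range is refused whole. The fingers move at their own pace and stop on an object; "grip_force" is the grip in N (left out, the last holds). Time passes only in rows, so rows that do not move let the fingers close. It gives the time, the measured TCP pose, the force, the opening and the grip force at its end, in the units of the state.
- telemetry.get_obs(): the state, without advancing time (a new reading comes with each control period).
- viewer.camera(name): name is "scene" or "top"; returns a dict with "img" (400x640x3 uint8, red, green, blue), "z_map" (400x640 float32, m along the optical axis (not along the pixel's ray), 0 where there is no reading), "fx", "fy", "cx", "cy" (pixels), "R" (3x3) and "t" (3): a world point X has camera coordinates R X + t. Camera axes: x right, y down, z forward; pixel columns grow to the right and rows downward; lengths in m; the calibration is good to about 2 mm. A picture is of the moment at which its call begins.
- hand_in(): hands the job in; it is judged then, once.
Trained networks look in a picture, given as the dict that the camera call returned (one of the last four; its "shot" number tells which), for a name from the list of things; names that differ only in an ending like _2 or _b are one class to them, and where a whole thing is asked for, a point or a joint stands for the part that bears it (a point fixed in the world has none). Each returns a list of dicts, best first, with "score" (0 to 1); they miss things now and then, are a little off and sometimes report something else, mostly with a low value. They report only what shows in the picture. A call takes as long as a camera call. They do not tell look-alikes from the thing itself.
- viewer.recognise(target, picture): "rect" ([left, top, right, bottom] in pixels, round what is visible of it).
The state is a dict: "time_s": time; "qpos": joint angles; "joint_vel": joint speeds; "tau": joint torques, N m; "ee_pos": TCP position; "eef_rot": TCP orientation; "force": force on the tool from outside, world axes, zero at the start; "moment": the same for the moment, N m; "grip_width": finger opening in m; "grip_force": force on a finger pad.
Only numpy, scipy, OpenCV 4.12 (cv2) and the standard library are available. Lean on these libraries where they do the work, as an engineer would, in place of code of your own. Each camera call takes 0.05 s, during which the arm holds its last target. There are 200 camera calls.

## Working session

There is one attempt and no reset: what is moved stays moved. The work goes in short steps, Python scripts to look and compute and a tool call to move; the robot and the scene stay as the last step left them, time stands still between calls to the robot, and variables do not carry over. Pictures are saved under pics/ and viewed, at most 10 in all, crops included, and the job is handed in when it is done.

Besides the shell and the picture viewer there is one more tool, called after "Request:" by a JSON object that holds its "api" and its "payload", one argument or row to a line. step_arm: Moves the arm, as the interface text tells. Shifts and turns lie within -1 to 1; 1 stands for 0.1 m of shift or 90 degrees of turn. Its arguments: {"type":"object","properties":{"plan":{"type":"array"},"grip_force":{"type":"number"}},"required":["plan"]}

```bash
mkdir -p pics; ls
cat > h.py <<'E'
import numpy as np, cv2
from station import telemetry, viewer, hand_in, ctrl
def world(c,u,v,z=None):
    if z is None: z=float(c["z_map"][int(round(v)),int(round(u))])
    p=np.array([(u-c["cx"])/c["fx"]*z,(v-c["cy"])/c["fy"]*z,z])
    return np.array(c["R"]).T@(p-np.array(c["t"]))
def onplane(c,u,v,h):
    R=np.array(c["R"]); o=-R.T@np.array(c["t"]); d=R.T@np.array([(u-c["cx"])/c["fx"],(v-c["cy"])/c["fy"],1])
    return o+d*(h-o[2])/d[2]
def cloud(c):
    v,u=np.mgrid[:400,:640]; z=c["z_map"]
    p=np.stack([(u-c["cx"])/c["fx"]*z,(v-c["cy"])/c["fy"]*z,z],-1)-np.array(c["t"])
    return p@np.array(c["R"])
def save(c,n): cv2.imwrite(n,c["img"][:,:,::-1])
E
python3 - <<'E'
from h import *
o=telemetry.get_obs(); print({k:np.round(v,3) for k,v in o.items()}, ctrl.tcp_to_tips)
for n in ("top","scene"):
    c=viewer.camera(n); save(c,f"pics/{n}0.png")
    print(n,c["fx"],np.round(-np.array(c["R"]).T@np.array(c["t"]),3))
    for t in ("rivet_head","big_head","plug_head","cowl","rack","hole","tape","lifter"):
        try: r=viewer.recognise(t,c)
        except Exception as e: print(t,e); continue
        for d in r[:4]:
            q=d["rect"]; u,v=(q[0]+q[2])/2,(q[1]+q[3])/2
            print(t,round(d["score"],2),np.round(q),np.round(world(c,u,v),3))
E
```

```text
pics
{'time_s': np.float64(0.0), 'qpos': array([ 1.04 ,  0.3  ,  1.522, -0.   ,  1.321, -0.067]), 'joint_vel': array([-0.001,  0.001,  0.002,  0.001,  0.001, -0.   ]), 'tau': array([-2.0000e-03, -5.3182e+01, -3.5273e+01,  7.1000e-02,  2.4000e-02,
       -0.0000e+00]), 'ee_pos': array([0.246, 0.492, 0.222]), 'eef_rot': array([-3.14 , -0.   ,  2.678]), 'force': array([-0.436,  0.606, -0.198]), 'moment': array([-0.046,  0.009,  0.063]), 'grip_force': np.float64(0.0), 'grip_width': np.float64(0.094)} 0.017
top 420.43762807587 [0.541 0.02  0.813]
rivet_head 0.7 [396. 241. 407. 252.] [ 0.513 -0.13   0.046]
rivet_head 0.59 [415. 192. 430. 210.] [ 0.596 -0.171  0.035]
rivet_head 0.58 [348. 250. 360. 263.] [ 0.494 -0.044  0.035]
big_head 0.81 [428. 246. 448. 268.] [ 0.495 -0.196  0.044]
plug_head 0.48 [463. 263. 473. 269.] [ 0.478 -0.253  0.035]
cowl 0.61 [125. 187. 308. 313.] [0.507 0.194 0.096]
rack 0.6 [383. 229. 494. 290.] [ 0.491 -0.195  0.048]
hole 0.62 [128. 179. 311. 316.] [0.511 0.188 0.098]
hole 0.51 [195.  97. 292. 148.] [0.736 0.159 0.065]
tape 0.69 [369.  98. 427. 150.] [ 0.751 -0.134 -0.001]
lifter 0.67 [380. 226. 495. 290.] [ 0.493 -0.194  0.043]
lifter 0.56 [197.  98. 294. 147.] [0.736 0.156 0.062]
scene 471.62174000516995 [ 1.022 -0.233  0.856]
rivet_head 0.6 [231. 239. 244. 249.] [ 0.606 -0.173  0.032]
rivet_head 0.57 [231. 196. 242. 205.] [ 0.519 -0.135  0.038]
rivet_head 0.51 [268. 173. 276. 185.] [ 0.505 -0.048  0.031]
rivet_head 0.4 [284. 207. 290. 218.] [ 0.59  -0.057  0.027]
cowl 0.79 [302.  83. 450. 159.] [0.521 0.191 0.095]
rack 0.97 [150. 186. 257. 236.] [ 0.51  -0.203  0.039]
hole 0.63 [303.  82. 451. 156.] [0.519 0.196 0.096]
tape 0.89 [263. 276. 318. 332.] [ 0.751 -0.137  0.002]
lifter 0.85 [381. 199. 467. 260.] [0.747 0.173 0.001]
```

Run:
```python
import cv2
a=cv2.imread("pics/top0.png")
cv2.imwrite("pics/rackcrop.png",cv2.resize(a[180:300,330:510],None,fx=4.4,fy=4.4,interpolation=cv2.INTER_CUBIC))
cv2.imwrite("pics/cowlcrop.png",cv2.resize(a[170:330,110:330],None,fx=3.6,fy=3.6,interpolation=cv2.INTER_CUBIC))
```

```text
(no output)
```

View pics/top0.png

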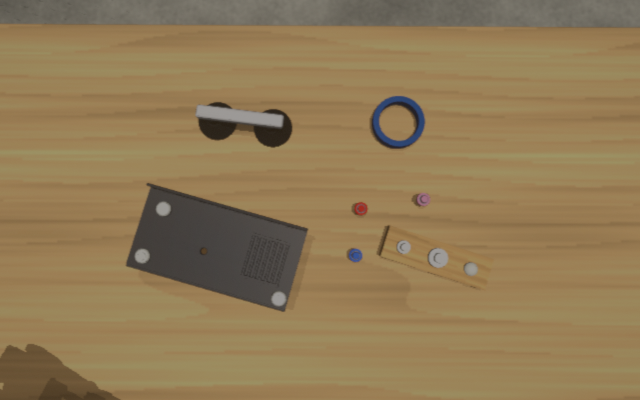

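View pics/rackcrop.png

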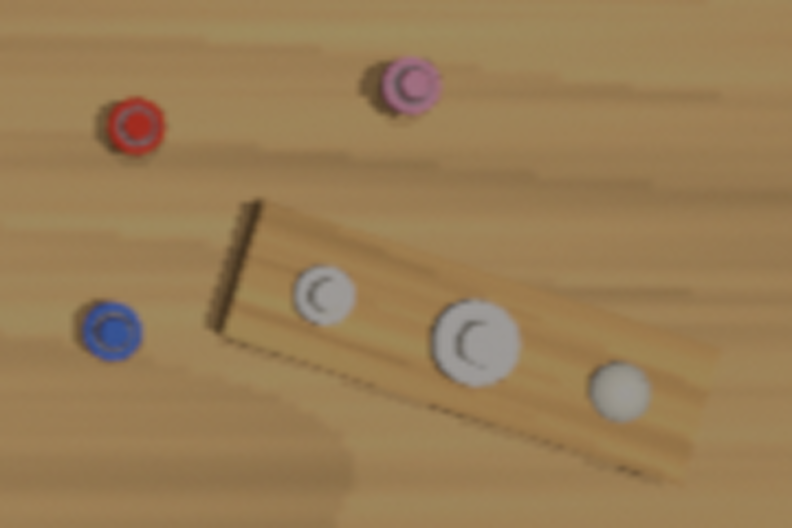

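View pics/cowlcrop.png

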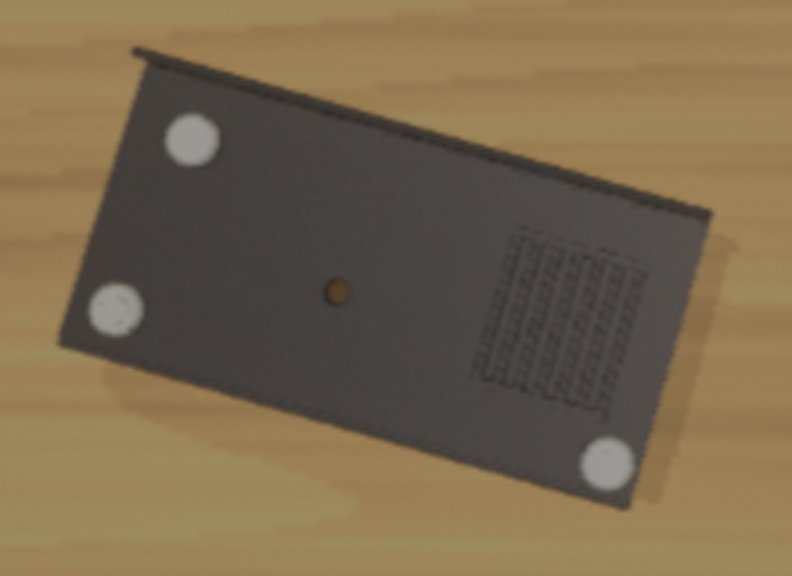

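Top view: the candidates are the white small rivet (403,247), white big rivet (438,258), plain plug (471,269), and the blue (355,255), red (361,209) and pink (423,200) look-alikes. I choose (403,247), because the crop shows a small white head with a raised pin. The open hole is at about (204,251).

Run:
```python
from h import *
c=viewer.camera("top"); s=viewer.camera("scene"); save(s,"pics/scene1.png")
P=cloud(c); print("cowl z",np.median(P[240:262,190:220,2][:,:8]), "rack z",np.median(P[252:256,415:424,2]), "riv z",P[244:251,400:407,2].round(3).tolist()[3], "bench", np.median(P[320:350,400:500,2]))
g=c["img"].astype(float).sum(2)
w=P[...,2]
# cowl angle
m=((c["img"].max(2)<95)&(w>0.08)&(w<0.13)).astype(np.uint8)
n,l,st,ce=cv2.connectedComponentsWithStats(m); i=1+st[1:,4].argmax(); print(st[i])
r=cv2.minAreaRect(np.argwhere(l==i)[:,::-1].astype(np.float32)); b=cv2.boxPoints(r)
B=np.array([onplane(c,*p,0.096) for p in b]); print("cowl box",B.round(3).tolist())
m=((w>0.02)&(w<0.06)&(P[...,1]<-0.09)&(P[...,0]<0.56)).astype(np.uint8)
n,l,st,ce=cv2.connectedComponentsWithStats(m); i=1+st[1:,4].argmax()
r=cv2.minAreaRect(np.argwhere(l==i)[:,::-1].astype(np.float32)); b=cv2.boxPoints(r)
print("rack box",np.array([onplane(c,*p,0.03) for p in b]).round(3).tolist())
def cen(c,u,v,R,white):
    a=c["img"][v-R:v+R+1,u-R:u+R+1].astype(float)
    if white: x=a[...,2]-a[...,0]*0; bg=np.median(np.r_[x[0],x[-1],x[:,0],x[:,-1]]); d=np.clip(x-bg-15,0,60)
    else:
        bg=np.median(np.r_[a[0],a[-1],a[:,0],a[:,-1]],axis=0); d=np.clip(np.abs(a-bg).sum(2)-12,0,40)
    V,U=np.mgrid[v-R:v+R+1,u-R:u+R+1]; return (U*d).sum()/d.sum(),(V*d).sum()/d.sum(),d
u,v,d=cen(c,403,247,11,True); print("top riv",u,v,onplane(c,u,v,.038),onplane(c,u,v,.041))
u,v,d=cen(c,204,251,7,False); print("top hole",u,v,onplane(c,u,v,.096)); print(d.astype(int))
R=np.array(s["R"]);
for nme,p in (("riv",[.512,-.132,.038]),("hole",[.515,.19,.096])):
    q=R@np.array(p)+s["t"]; print(nme, s["fx"]*q[0]/q[2]+s["cx"], s["fy"]*q[1]/q[2]+s["cy"])
```

```text
cowl z 0.09658467879968619 rack z 0.029924504096879766 riv z [0.04, 0.045, 0.045, 0.041, 0.047, 0.046, 0.047] bench 0.00020717254719079359
[  127   183   181   128 13418]
cowl box [[0.48, 0.349, 0.096], [0.621, 0.316, 0.096], [0.545, 0.04, 0.096], [0.407, 0.078, 0.096]]
rack box [[0.495, -0.09, 0.03], [0.553, -0.109, 0.03], [0.491, -0.303, 0.03], [0.435, -0.283, 0.03]]
top riv 403.84527564969204 246.69761153672826 [ 0.51254051 -0.13524925  0.038     ] [ 0.51264938 -0.13464771  0.041     ]
top hole 202.5300136425648 250.77694406548432 [0.50550569 0.2170422  0.096     ]
[[ 0  0  0  0  0  0  0  0  0  0  0  0  0  0  0]
 [ 0  0  0  0  0  0  0  0  0  0  0  0  0  0  0]
 [ 0  0  0  0  0  0  0  0  0  0  0  0  0  0  0]
 [ 0  0  0  0 11 21 23 15  0  0  0  0  0  0  0]
 [ 0  0  0 10 37 40 26 24 18 10  0  0  0  0  0]
 [ 0  0  2 37 40 27 29 30 27 14  2  0  0  0  0]
 [ 0  0 15 40 31 28 30 29 28 20  0  0  0  0  0]
 [ 0  0 15 40 33 29 29 30 27 21  6  0  0  0  0]
 [ 0  0  7 40 40 29 27 29 28 16  4  0  0  0  0]
 [ 0  0  6 37 40 28 27 28 19 14  0  0  0  0  0]
 [ 0  0  0  3 28 38 35 25 13  3  0  0  0  0  0]
 [ 0  0  0  0  0  0  8  0  0  0  0  0  0  0  0]
 [ 0  0  0  0  0  0  0  0  0  0  0  0  0  0  0]
 [ 0  0  0  0  0  0  0  0  0  0  0  0  0  0  0]
 [ 0  0  0  0  0  0  0  0  0  0  0  0  0  0  0]]
riv 236.4639831672357 197.1357362062469
hole 373.689461936923 118.88503961835809
```

View pics/scene1.png

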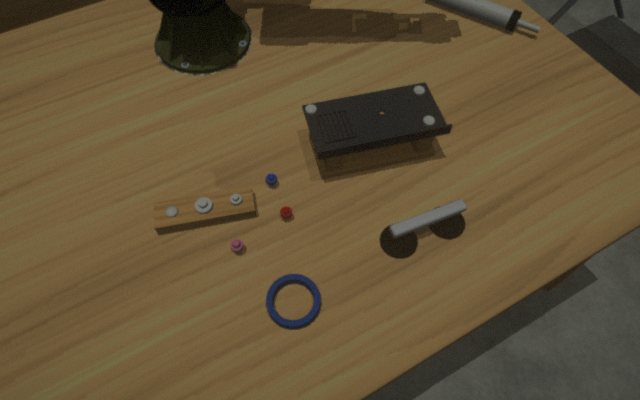

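Scene view agrees: rack at (205,208) with the small rivet at its right end (236,198), open hole at (381,113), rivet red/blue/pink look-alikes on the bench.

Request:
{"api": "step_arm", "payload": {
  "plan": [
    {"rz":0.0893},
    {"rz":0.0893},
    {"rz":0.0893},
    {"rz":0.0893},
    {"rz":0.0893},
    {"rz":0.0893},
    {"rz":0.0893},
    {"rz":0.0893},
    {"rz":0.0893},
    {"rz":0.0893}
  ]
}}

```text
$.plan[0]: bad value
```

Request:
{"api": "step_arm", "payload": {
  "plan": [
    {"dx":-0.37,"dy":0.31},
    {"dx":-0.37,"dy":0.31},
    {"dx":-0.37,"dy":0.31},
    {"dx":-0.37,"dy":0.31},
    {"dx":-0.37,"dy":0.31},
    {"dx":-0.37,"dy":0.31},
    {"dx":-0.37,"dy":0.31},
    {"dx":-0.37,"dy":0.31},
    {"dx":-0.37,"dy":0.31},
    {"dx":-0.37,"dy":0.31}
  ]
}}

```text
$.plan[0]: bad value
```

```bash
cat >> h.py <<'E'
from scipy.spatial.transform import Rotation as Ro
def go(x,y,z,yaw=None):
    o=telemetry.get_obs(); R=Ro.from_euler("xyz",o["eef_rot"]).as_matrix()
    d=R.T@(np.array([x,y,z])-o["ee_pos"]); print("t",o["time_s"],"pos",np.round(o["ee_pos"],4),"rot",np.round(o["eef_rot"],4),"F",np.round(o["force"],2),"w",o["grip_width"],"units d",np.round(d/0.1,3), "norm",np.linalg.norm(d))
E
python3 -c "
from h import *
go(.5125,-.135,.11)"
```

```text
t 1.0 pos [0.246  0.4919 0.2224] rot [-3.1415  0.      2.6778] F [-0.63  0.09  0.81] w 0.09397096436717446 units d [-5.187 -4.415  1.125] norm 0.690371077701225
```

Request:
{"api": "step_arm", "payload": {
  "plan": [
    {"dx":0,"dy":0,"dz":0,"rx":0,"ry":0,"rz":0.0893,"claw":0.4},
    {"dx":0,"dy":0,"dz":0,"rx":0,"ry":0,"rz":0.0893,"claw":0.4},
    {"dx":0,"dy":0,"dz":0,"rx":0,"ry":0,"rz":0.0893,"claw":0.4},
    {"dx":0,"dy":0,"dz":0,"rx":0,"ry":0,"rz":0.0893,"claw":0.4},
    {"dx":0,"dy":0,"dz":0,"rx":0,"ry":0,"rz":0.0893,"claw":0.4},
    {"dx":0,"dy":0,"dz":0,"rx":0,"ry":0,"rz":0.0893,"claw":0.4},
    {"dx":0,"dy":0,"dz":0,"rx":0,"ry":0,"rz":0.0893,"claw":0.4},
    {"dx":0,"dy":0,"dz":0,"rx":0,"ry":0,"rz":0.0893,"claw":0.4},
    {"dx":0,"dy":0,"dz":0,"rx":0,"ry":0,"rz":0.0893,"claw":0.4},
    {"dx":0,"dy":0,"dz":0,"rx":0,"ry":0,"rz":0.0893,"claw":0.4}
  ]
}}

```text
time_s: 2.0
ee_pos: [0.2461, 0.4919, 0.2225]
eef_rot: [3.142, -0.0, 1.269]
force: [-0.1, 0.1, 0.6]
grip_width: 0.0562
grip_force: 0.0
```

Request:
{"api": "step_arm", "payload": {
  "plan": [
    {"dx":-0.37,"dy":0.31,"dz":0,"rx":0,"ry":0,"rz":0,"claw":0.4},
    {"dx":-0.37,"dy":0.31,"dz":0,"rx":0,"ry":0,"rz":0,"claw":0.4},
    {"dx":-0.37,"dy":0.31,"dz":0,"rx":0,"ry":0,"rz":0,"claw":0.4},
    {"dx":-0.37,"dy":0.31,"dz":0,"rx":0,"ry":0,"rz":0,"claw":0.4},
    {"dx":-0.37,"dy":0.31,"dz":0,"rx":0,"ry":0,"rz":0,"claw":0.4},
    {"dx":-0.37,"dy":0.31,"dz":0,"rx":0,"ry":0,"rz":0,"claw":0.4},
    {"dx":-0.37,"dy":0.31,"dz":0,"rx":0,"ry":0,"rz":0,"claw":0.4},
    {"dx":-0.37,"dy":0.31,"dz":0,"rx":0,"ry":0,"rz":0,"claw":0.4},
    {"dx":-0.37,"dy":0.31,"dz":0,"rx":0,"ry":0,"rz":0,"claw":0.4},
    {"dx":-0.37,"dy":0.31,"dz":0,"rx":0,"ry":0,"rz":0,"claw":0.4}
  ]
}}

```text
time_s: 3.0
ee_pos: [0.4352, 0.0456, 0.2228]
eef_rot: [3.141, -0.0, 1.275]
force: [0.2, 0.2, -0.7]
grip_width: 0.0561
grip_force: 0.0
```

```bash
python3 -c "
from h import *
go(.5125,-.135,.11)"
```

```text
t 3.0 pos [0.4352 0.0456 0.2228] rot [ 3.1409e+00 -3.0000e-04  1.2750e+00] F [ 0.19  0.16 -0.73] w 0.056103612558189894 units d [-1.503  1.266  1.128] norm 0.22653734078828563
```

Request:
{"api": "step_arm", "payload": {
  "plan": [
    {"dx":-0.3,"dy":0.25,"dz":0.2,"rx":0,"ry":0,"rz":0,"claw":0.5},
    {"dx":-0.3,"dy":0.25,"dz":0.2,"rx":0,"ry":0,"rz":0,"claw":0.5},
    {"dx":-0.3,"dy":0.25,"dz":0.2,"rx":0,"ry":0,"rz":0,"claw":0.5},
    {"dx":-0.3,"dy":0.25,"dz":0.2,"rx":0,"ry":0,"rz":0,"claw":0.5},
    {"dx":-0.2,"dy":0.15,"dz":0.2,"rx":0,"ry":0,"rz":0,"claw":0.5},
    {"dx":0,"dy":0,"dz":0,"rx":0,"ry":0,"rz":0,"claw":0.5},
    {"dx":0,"dy":0,"dz":0,"rx":0,"ry":0,"rz":0,"claw":0.5}
  ]
}}

```text
time_s: 3.7
ee_pos: [0.5038, -0.1198, 0.1223]
eef_rot: [-3.141, -0.0, 1.274]
force: [1.5, 1.0, 0.7]
grip_width: 0.0472
grip_force: 0.0
```

```bash
python3 -c "
from h import *
go(.5125,-.135,.049)"
```

```text
t 3.7 pos [ 0.5038 -0.1198  0.1223] rot [-3.1407e+00 -1.0000e-04  1.2742e+00] F [1.5  1.03 0.71] w 0.047189922606604415 units d [-0.12   0.128  0.733] norm 0.07536450987665033
```

Request:
{"api": "step_arm", "payload": {
  "plan": [
    {"dx":-0.06,"dy":0.064,"dz":0.25,"rx":0,"ry":0,"rz":0,"claw":0.5},
    {"dx":-0.06,"dy":0.064,"dz":0.25,"rx":0,"ry":0,"rz":0,"claw":0.5},
    {"dx":0,"dy":0,"dz":0.13,"rx":0,"ry":0,"rz":0,"claw":0.5},
    {"dx":0,"dy":0,"dz":0,"rx":0,"ry":0,"rz":0,"claw":0.5},
    {"dx":0,"dy":0,"dz":0,"rx":0,"ry":0,"rz":0,"claw":0.5}
  ]
}}

```text
time_s: 4.2
ee_pos: [0.513, -0.1345, 0.0606]
eef_rot: [3.141, -0.0, 1.276]
force: [-0.2, -0.7, 0.9]
grip_width: 0.0471
grip_force: 0.0
```

```bash
python3 -c "
from h import *
go(.5125,-.135,.0485)
c=viewer.camera('top'); a=c['img'][180:300,330:510,::-1]
cv2.imwrite('pics/grasp.png',cv2.resize(a,None,fx=4.4,fy=4.4,interpolation=cv2.INTER_CUBIC))"
```

```text
t 4.2 pos [ 0.513  -0.1345  0.0606] rot [ 3.1405 -0.      1.2758] F [-0.2  -0.69  0.9 ] w 0.047097664706390575 units d [-0.007 -0.004  0.121] norm 0.012131862898209994
```

View pics/grasp.png

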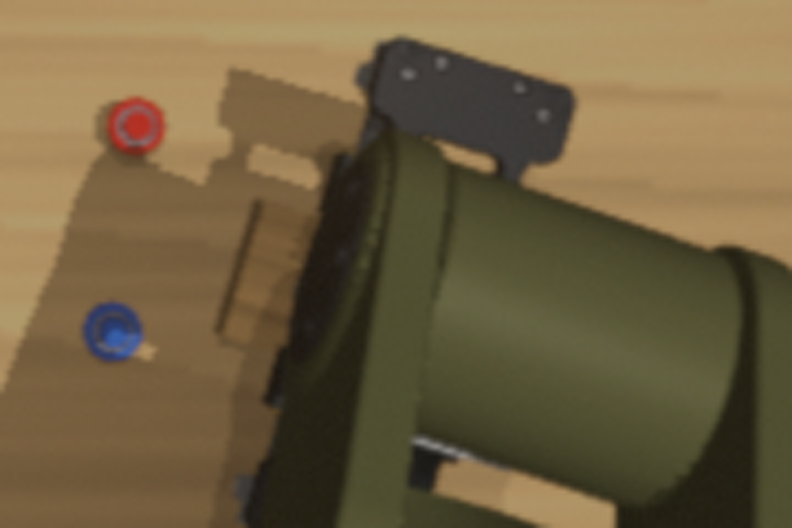

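The hand covers the rivet from above, with the rack end at (230,270) showing to its left. Nothing is fouled, so I'll go down and grip.

Request:
{"api": "step_arm", "payload": {
  "plan": [
    {"dx":-0.007,"dy":-0.004,"dz":0.12,"rx":0,"ry":0,"rz":0,"claw":0.5},
    {"dx":0,"dy":0,"dz":0,"rx":0,"ry":0,"rz":0,"claw":0.5},
    {"dx":0,"dy":0,"dz":0,"rx":0,"ry":0,"rz":0,"claw":1},
    {"dx":0,"dy":0,"dz":0,"rx":0,"ry":0,"rz":0,"claw":1},
    {"dx":0,"dy":0,"dz":0,"rx":0,"ry":0,"rz":0,"claw":1},
    {"dx":0,"dy":0,"dz":0,"rx":0,"ry":0,"rz":0,"claw":1},
    {"dx":0,"dy":0,"dz":0,"rx":0,"ry":0,"rz":0,"claw":1}
  ],
  "grip_force": 15
}}

```text
time_s: 4.95
ee_pos: [0.512, -0.1356, 0.0474]
eef_rot: [-3.141, 0.0, 1.275]
force: [-0.6, 0.5, -0.6]
grip_width: 0.0242
grip_force: 15.0
```

Request:
{"api": "step_arm", "payload": {
  "plan": [
    {"dx":0,"dy":0,"dz":-0.2,"rx":0,"ry":0,"rz":0,"claw":1},
    {"dx":0,"dy":0,"dz":-0.4,"rx":0,"ry":0,"rz":0,"claw":1},
    {"dx":0,"dy":0,"dz":-0.4,"rx":0,"ry":0,"rz":0,"claw":1},
    {"dx":0,"dy":0,"dz":-0.4,"rx":0,"ry":0,"rz":0,"claw":1},
    {"dx":0,"dy":0,"dz":0,"rx":0,"ry":0,"rz":0,"claw":1}
  ]
}}

```text
time_s: 5.45
ee_pos: [0.5139, -0.1362, 0.1927]
eef_rot: [3.133, 0.0, 1.275]
force: [-0.8, 0.5, -0.8]
grip_width: 0.0245
grip_force: 15.0
```

```bash
python3 -c "
from h import *
go(.5053,.2165,.19)
c=viewer.camera('scene'); print(np.round(viewer.recognise('rivet_head',c)[0]['rect']))
R=np.array(c['R']); o=telemetry.get_obs(); q=R@(o['ee_pos']-[0,0,.015])+c['t']; u,v=int(c['fx']*q[0]/q[2]+c['cx']),int(c['fy']*q[1]/q[2]+c['cy']); print(u,v)
a=c['img'][v-35:v+35,u-45:u+45,::-1]
cv2.imwrite('pics/held.png',cv2.resize(a,None,fx=8,fy=8,interpolation=cv2.INTER_CUBIC))"
```

```text
t 5.45 pos [ 0.5139 -0.1362  0.1927] rot [3.1332e+00 3.0000e-04 1.2751e+00] F [-0.8   0.53 -0.84] w 0.02445672149156215 units d [ 3.349 -1.11   0.017] norm 0.35279473184539645
[265. 276. 319. 332.]
223 158
```

View pics/held.png

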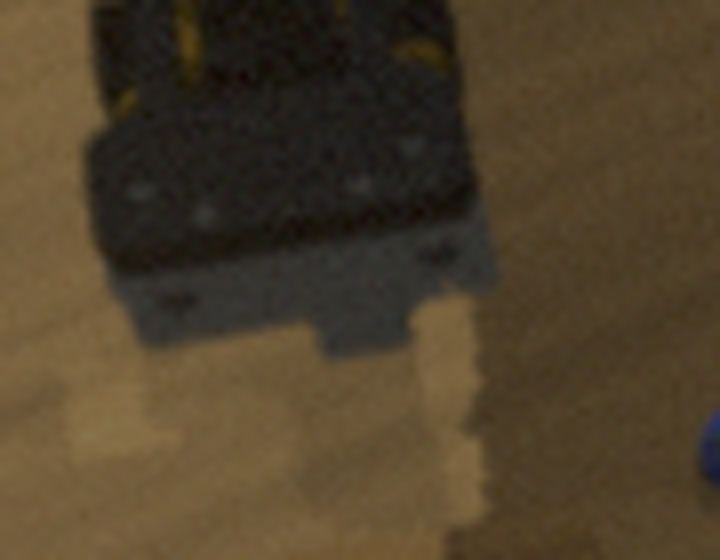

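The near finger hides the rivet in this view (tip at about (365,340) in the crop). The width of 24.5 mm shows it is held. I'll carry it over the hole and turn the hand so the scene camera sees between the fingers.

Request:
{"api": "step_arm", "payload": {
  "plan": [
    {"dx":0.2,"dy":-0.07,"dz":0,"rx":0,"ry":0,"rz":0,"claw":1},
    {"dx":0.4,"dy":-0.13,"dz":0,"rx":0,"ry":0,"rz":0,"claw":1},
    {"dx":0.4,"dy":-0.13,"dz":0,"rx":0,"ry":0,"rz":0,"claw":1},
    {"dx":0.4,"dy":-0.13,"dz":0,"rx":0,"ry":0,"rz":0,"claw":1},
    {"dx":0.4,"dy":-0.13,"dz":0,"rx":0,"ry":0,"rz":0,"claw":1},
    {"dx":0.4,"dy":-0.13,"dz":0,"rx":0,"ry":0,"rz":0,"claw":1},
    {"dx":0.4,"dy":-0.13,"dz":0,"rx":0,"ry":0,"rz":0,"claw":1},
    {"dx":0.4,"dy":-0.13,"dz":0,"rx":0,"ry":0,"rz":0,"claw":1},
    {"dx":0.25,"dy":-0.09,"dz":0,"rx":0,"ry":0,"rz":0,"claw":1},
    {"dx":0.1,"dy":-0.04,"dz":0,"rx":0,"ry":0,"rz":0,"claw":1}
  ]
}}

```text
time_s: 6.55
ee_pos: [0.5026, 0.2191, 0.1855]
eef_rot: [-3.139, 0.002, 1.277]
force: [-0.1, -0.6, -0.5]
grip_width: 0.0242
grip_force: 15.0
```

Request:
{"api": "step_arm", "payload": {
  "plan": [
    {"dx":0,"dy":0,"dz":0,"rx":0,"ry":0,"rz":-0.0917,"claw":1},
    {"dx":0,"dy":0,"dz":0,"rx":0,"ry":0,"rz":-0.0917,"claw":1},
    {"dx":0,"dy":0,"dz":0,"rx":0,"ry":0,"rz":-0.0917,"claw":1},
    {"dx":0,"dy":0,"dz":0,"rx":0,"ry":0,"rz":-0.0917,"claw":1},
    {"dx":0,"dy":0,"dz":0,"rx":0,"ry":0,"rz":-0.0917,"claw":1},
    {"dx":0,"dy":0,"dz":0,"rx":0,"ry":0,"rz":-0.0917,"claw":1},
    {"dx":0,"dy":0,"dz":0,"rx":0,"ry":0,"rz":-0.0917,"claw":1},
    {"dx":0,"dy":0,"dz":0,"rx":0,"ry":0,"rz":-0.0917,"claw":1},
    {"dx":0,"dy":0,"dz":0,"rx":0,"ry":0,"rz":0,"claw":1},
    {"dx":0,"dy":0,"dz":0,"rx":0,"ry":0,"rz":0,"claw":1}
  ]
}}

```text
time_s: 7.55
ee_pos: [0.5035, 0.2166, 0.1867]
eef_rot: [-3.141, -0.001, 2.422]
force: [0.8, -0.3, 0.2]
grip_width: 0.0244
grip_force: 15.0
```

```bash
python3 -c "
from h import *
go(.5053,.2165,.16)
c=viewer.camera('scene')
np.savez('s2.npz',**{k:c[k] for k in ('img','z_map','fx','fy','cx','cy','R','t')})
R=np.array(c['R']); o=telemetry.get_obs()
for p in (o['ee_pos']-[0,0,.015],np.array([.5053,.2165,.096])):
    q=R@p+c['t']; u,v=(c['fx']*q[0]/q[2]+c['cx']),(c['fy']*q[1]/q[2]+c['cy']); print(u,v)
a=c['img'][50:150,330:430,::-1]
cv2.imwrite('pics/held2.png',cv2.resize(a,None,fx=6,fy=6,interpolation=cv2.INTER_CUBIC))"
```

```text
t 7.55 pos [0.5035 0.2166 0.1867] rot [-3.1406e+00 -5.0000e-04  2.4225e+00] F [ 0.76 -0.26  0.21] w 0.024408929525819866 units d [-0.015  0.011  0.267] norm 0.026797714694452867
385.8225329366869 84.53834696190947
381.7073577186777 111.04721107228676
```

View pics/held2.png

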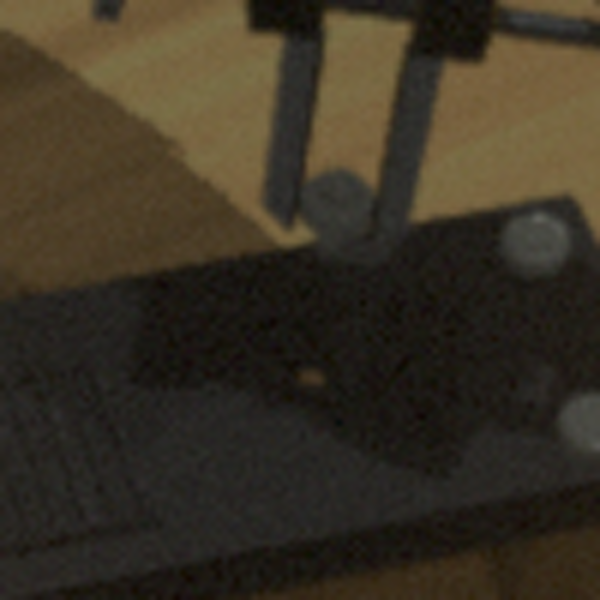

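Run:
```python
from h import *
c=dict(np.load("s2.npz")); P=cloud(c)
o=telemetry.get_obs(); R=Ro.from_euler("xyz",o["eef_rot"]).as_matrix()
L=((P-o["ee_pos"])@R)*1000
for k,nm in enumerate("xyz"):
    print(nm,"cols 374..402")
    for v in range(74,98): print(v," ".join("%4d"%min(999,x) if abs(x)<60 else "   ." for x in L[v,374:402,k]))
g=c["img"][74:98,374:402].sum(2); print("img")
for i,r in enumerate(g): print(74+i," ".join("%4d"%x for x in r))
```

```text
x cols 374..402
74    .  -11  -10  -13  -11   -9   -9    .    .    .    .    .    .    .    .    .    .    .    .    .   -7  -11  -13  -10  -12   -8  -10    .
75    .  -11  -10  -11  -11   -8  -10    .    .    .    .    .    .    .    .    .    .    .    .    .   -7  -11  -11  -10   -9   -9  -11    .
76  -10  -13  -11  -11  -10  -11   -8    .    .    .    .    .    .    .    .    .    .    .    .    .   -9  -11  -12  -10   -9  -12    .    .
77  -11  -11  -10  -11  -12  -11   -7    .    .    .    .    .    .    .    .    .    .    .    .    .  -12   -9   -9  -10  -12  -11    .    .
78  -11  -10  -11  -10   -9   -9  -10    .    .    .    .    5    5    6    .    .    .    .    .  -10  -10  -10  -10   -7  -11  -11    .    .
79  -12   -8   -9   -9  -11   -9    0    .    8    8    2    2    0    2    2   10    .    .    .  -10  -11  -13  -11  -10  -10  -10    .    .
80  -11  -11  -10  -12  -11   -9    .    5    5   -1    0    0   -2    0    2    4    9    .    .   -6  -10  -11  -11  -11  -11   -9    .    .
81  -10  -10  -12  -13  -12   -9    2    4    1   -3   -3   -2   -1   -1   -2    0 
[... 11979 characters left out ...]
 73   67   74   62   73   84   61   91   94   93   91  104  108  109  114  116  113  102  101   82   93   61   82   70   63   91
94   52   53   55   73   75   65   78   48   59   67   74   75   79   84   66   77   82   98   91   78   65   87   76   86   71   59   79   82
95   71   63   65   56   71   84   78   79   68   72   52   78   67   88   67   85   83   79   69   80   72   83   82   80   79   75   87   67
96   54   66   53   60   69   67   68   63   59   71   67   74   89   85   82   79   67   68   94   75   75   69   83   77   81   74   68   80
97   60   64   67   75   72   48   73   71   46   67   65   68   63   71   66   81   82   79   65   67   80   65   66   82   76   63   56   93
```

The rivet hangs upright. Its head top is 9.5 mm ahead of the TCP and its shank end about 33 mm, centred within about 0.5 mm. Next I locate the hole from the see-through patch in both cameras, which is the hole axis at mid-thickness.

Run:
```python
from h import *
s=viewer.camera("scene"); t=viewer.camera("top")
def orange(img,u,v,R):
    a=img[v-R:v+R+1,u-R:u+R+1].astype(float); x=a[...,0]-a[...,2]; x=x-np.median(x); d=np.clip(x-8,0,None)
    V,U=np.mgrid[v-R:v+R+1,u-R:u+R+1]; return (U*d).sum()/d.sum(),(V*d).sum()/d.sum(),d
for c,f,u,v in ((t,"top0",204,251),(s,"scene0",381,113),(s,"scene1",381,113)):
    im=cv2.imread(f"pics/{f}.png")[:,:,::-1]; a,b,d=orange(im,u,v,6); print(f,a,b,onplane(c,a,b,.093).round(4)); 
    print(d.astype(int)[2:-2])
a,b,d=orange(s["img"],382,113,5); print("now",a,b,onplane(s,a,b,.093).round(4))
# triangulate
A=[];B=[]
for c,(u,v) in ((t,orange(cv2.imread("pics/top0.png")[:,:,::-1],204,251,6)[:2]),(s,orange(cv2.imread("pics/scene0.png")[:,:,::-1],381,113,6)[:2])):
    R=np.array(c["R"]);o=-R.T@np.array(c["t"]);d=onplane(c,u,v,0)-o;d/=np.linalg.norm(d);M=np.eye(3)-np.outer(d,d);A.append(M);B.append(M@o)
print("tri",np.linalg.solve(sum(A),sum(B)))
```

```text
top0 203.5020920502092 250.67364016736403 [0.5055 0.2162 0.093 ]
[[ 0  0  0  0  0  0  0  0  0  0  0  0  0]
 [ 0  0  0  0  7 18 19 11  0  0  0  0  0]
 [ 0  0  0  9 23 29 26 26 11  0  0  0  0]
 [ 0  0  0 18 29 30 29 27 18  0  0  0  0]
 [ 0  0  0 18 30 30 30 29 17  0  0  0  0]
 [ 0  0  0 14 28 30 30 27 13  0  0  0  0]
 [ 0  0  0  2 16 25 25 16  1  0  0  0  0]
 [ 0  0  0  0  0  2  4  0  0  0  0  0  0]
 [ 0  0  0  0  0  0  0  0  0  0  0  0  0]]
scene0 381.6383647798742 112.43081761006289 [0.5064 0.216  0.093 ]
[[ 0  0  0  0  0  0  0  0  0  0  0  0  0]
 [ 0  0  0  0  0  0  0  0  0  0  0  0  0]
 [ 0  0  0  0  0  7 13 14  9  0  0  0  0]
 [ 0  0  0  0  2 24 34 31 23  8  0  0  0]
 [ 0  0  0  0  4 23 32 30 26 11  0  0  0]
 [ 0  0  0  0  0  4  6  9  8  0  0  0  0]
 [ 0  0  0  0  0  0  0  0  0  0  0  0  0]
 [ 0  0  0  0  0  0  0  0  0  0  0  0  0]
 [ 0  0  0  0  0  0  0  0  0  0  0  0  0]]
scene1 381.51194539249144 112.419795221843 [0.5062 0.2158 0.093 ]
[[ 0  0  0  0  0  0  0  0  0  0  0  0  0]
 [ 0  0  0  0  0  0  0  0  0  0  0  0  0]
 [ 0  0  0  0  0  8 11 11  5  0  0  0  0]
 [ 0  0  0  0  1 25 36 34 20  3  0  0  0]
 [ 0  0  0  0  3 24 30 31 25  7  0  0  0]
 [ 0  0  0  0  0  3  5 10  1  0  0  0  0]
 [ 0  0  0  0  0  0  0  0  0  0  0  0  0]
 [ 0  0  0  0  0  0  0  0  0  0  0  0  0]
 [ 0  0  0  0  0  0  0  0  0  0  0  0  0]]
now 381.55913978494624 112.45161290322581 [0.5064 0.2158 0.093 ]
tri [0.5055265  0.21665116 0.09175396]
```

Request:
{"api": "step_arm", "payload": {
  "plan": [
    {"dx":-0.026,"dy":0.015,"dz":0.15,"rx":0,"ry":0,"rz":0,"claw":1},
    {"dx":0,"dy":0,"dz":0.2,"rx":0,"ry":0,"rz":0,"claw":1},
    {"dx":0,"dy":0,"dz":0.12,"rx":0,"ry":0,"rz":0,"claw":1},
    {"dx":0,"dy":0,"dz":0,"rx":0,"ry":0,"rz":0,"claw":1},
    {"dx":0,"dy":0,"dz":0,"rx":0,"ry":0,"rz":0,"claw":1},
    {"dx":0,"dy":0,"dz":0,"rx":0,"ry":0,"rz":0,"claw":1}
  ]
}}

```text
time_s: 8.3
ee_pos: [0.5069, 0.2168, 0.1412]
eef_rot: [3.141, 0.001, 2.427]
force: [1.0, 0.2, -0.2]
grip_width: 0.0245
grip_force: 15.0
```

```bash
python3 -c "
from h import *
go(.5064,.2160,.1285)"
```

```text
t 8.3 pos [0.5069 0.2168 0.1412] rot [3.1406e+00 6.0000e-04 2.4273e+00] F [ 1.01  0.21 -0.24] w 0.024508719643450243 units d [-0.001 -0.009  0.127] norm 0.012691521035149648
```

Request:
{"api": "step_arm", "payload": {
  "plan": [
    {"dx":0,"dy":-0.009,"dz":0.03,"rx":0,"ry":0,"rz":0,"claw":1},
    {"dx":0,"dy":0,"dz":0.03,"rx":0,"ry":0,"rz":0,"claw":1},
    {"dx":0,"dy":0,"dz":0.03,"rx":0,"ry":0,"rz":0,"claw":1},
    {"dx":0,"dy":0,"dz":0.03,"rx":0,"ry":0,"rz":0,"claw":1},
    {"dx":0,"dy":0,"dz":0,"rx":0,"ry":0,"rz":0,"claw":1},
    {"dx":0,"dy":0,"dz":0,"rx":0,"ry":0,"rz":0,"claw":1}
  ]
}}

```text
time_s: 8.9
ee_pos: [0.5059, 0.2159, 0.1284]
eef_rot: [-3.141, -0.0, 2.427]
force: [-0.3, 0.6, -0.4]
grip_width: 0.024
grip_force: 15.0
```

Run:
```python
from h import *
go(.5064,.2160,.1215)
c=viewer.camera('scene'); P=cloud(c)
o=telemetry.get_obs(); R=Ro.from_euler("xyz",o["eef_rot"]).as_matrix(); L=((P-o["ee_pos"])@R)*1000
m=(abs(L[...,1])<11)&(L[...,0]<13)&(abs(L[...,0])<15)&(L[...,2]<30)&(L[...,2]>-5)
h=m&(L[...,2]>11)&(L[...,2]<17); print("head front x",np.percentile(L[...,0][h],[5,20]),"n",h.sum())
t=m&(abs(L[...,0])<4)&(abs(L[...,1])<4); print("pin top z",np.median(L[...,2][t]))
# panel height near hole
q=(np.hypot(P[...,0]-.506,P[...,1]-.216)<.035)&(P[...,2]>.08)&(P[...,2]<.103); print("panel z",np.median(P[...,2][q]))
```

```text
t 8.9 pos [0.5059 0.2159 0.1284] rot [-3.1414e+00 -1.0000e-04  2.4274e+00] F [-0.3   0.63 -0.44] w 0.023971171671612636 units d [-0.003  0.004  0.069] norm 0.0069067601401197444
head front x [-12.40059203 -11.3931823 ] n 28
pin top z 3.211061063993664
panel z 0.09582735994917038
```

Request:
{"api": "step_arm", "payload": {
  "plan": [
    {"dx":0,"dy":0,"dz":0.02,"rx":0,"ry":0,"rz":0,"claw":1},
    {"dx":0,"dy":0,"dz":0.02,"rx":0,"ry":0,"rz":0,"claw":1},
    {"dx":0,"dy":0,"dz":0.02,"rx":0,"ry":0,"rz":0,"claw":1},
    {"dx":0,"dy":0,"dz":0,"rx":0,"ry":0,"rz":0,"claw":1},
    {"dx":0,"dy":0,"dz":0,"rx":0,"ry":0,"rz":0,"claw":1}
  ]
}}

```text
time_s: 9.45
ee_pos: [0.506, 0.216, 0.1225]
eef_rot: [3.141, 0.0, 2.427]
force: [1.5, 0.9, -0.7]
grip_width: 0.0241
grip_force: 15.0
```

Request:
{"api": "step_arm", "payload": {
  "plan": [
    {"dx":0,"dy":0,"dz":0.015,"rx":0,"ry":0,"rz":0,"claw":1},
    {"dx":0,"dy":0,"dz":0.015,"rx":0,"ry":0,"rz":0,"claw":1},
    {"dx":0,"dy":0,"dz":0.015,"rx":0,"ry":0,"rz":0,"claw":1},
    {"dx":0,"dy":0,"dz":0.015,"rx":0,"ry":0,"rz":0,"claw":1},
    {"dx":0,"dy":0,"dz":0,"rx":0,"ry":0,"rz":0,"claw":1},
    {"dx":0,"dy":0,"dz":0,"rx":0,"ry":0,"rz":0,"claw":1}
  ]
}}

```text
time_s: 10.05
ee_pos: [0.506, 0.216, 0.1165]
eef_rot: [3.141, 0.0, 2.427]
force: [2.3, 0.4, 1.4]
grip_width: 0.0242
grip_force: 15.0
```

```bash
cat > chk.py <<'E'
from h import *
go(.5064,.2160,.1215)
c=viewer.camera('scene'); P=cloud(c)
o=telemetry.get_obs(); R=Ro.from_euler("xyz",o["eef_rot"]).as_matrix(); L=((P-o["ee_pos"])@R)*1000
w=P[...,2]
r=np.hypot(P[...,0]-.506,P[...,1]-.216)
t=(r<.006)&(w>.08)&(abs(L[...,1])<11); print("pin top z",np.median(w[t]),t.sum())
t=(r<.012)&(r>.0075)&(w>.08)&(abs(L[...,1])<11); print("ring z",np.percentile(w[t],[10,30,50,70,90]).round(4))
for n,rr in (("near",(r>.03)&(r<.045)),("far",(r>.08))):
    q=rr&(r<.12)&(w>.08)&(w<.1); print("panel",n,np.median(w[q]),q.sum())
E
python3 chk.py
```

```text
t 10.05 pos [0.506  0.216  0.1165] rot [3.1414e+00 1.0000e-04 2.4274e+00] F [2.26 0.42 1.43] w 0.024246077475871965 units d [-0.003  0.003 -0.05 ] norm 0.005026002038385496
pin top z 0.11320380855393225 24
ring z [0.0948 0.1012 0.1054 0.1071 0.1087]
panel near 0.09522372102596 514
panel far 0.0954213766579238 1722
```

Request:
{"api": "step_arm", "payload": {
  "plan": [
    {"dx":0,"dy":0,"dz":0.01,"rx":0,"ry":0,"rz":0,"claw":1},
    {"dx":0,"dy":0,"dz":0.01,"rx":0,"ry":0,"rz":0,"claw":1},
    {"dx":0,"dy":0,"dz":0.01,"rx":0,"ry":0,"rz":0,"claw":1},
    {"dx":0,"dy":0,"dz":0,"rx":0,"ry":0,"rz":0,"claw":1},
    {"dx":0,"dy":0,"dz":0,"rx":0,"ry":0,"rz":0,"claw":1},
    {"dx":0,"dy":0,"dz":0,"rx":0,"ry":0,"rz":0,"claw":1}
  ]
}}

```text
time_s: 10.7
ee_pos: [0.506, 0.216, 0.1135]
eef_rot: [3.141, 0.0, 2.427]
force: [4.4, -0.8, 0.6]
grip_width: 0.0241
grip_force: 15.0
```

```bash
python3 chk.py
```

```text
t 10.7 pos [0.506  0.216  0.1135] rot [3.1414e+00 2.0000e-04 2.4274e+00] F [ 4.4  -0.79  0.61] w 0.024074728355529672 units d [-0.002  0.003 -0.08 ] norm 0.007967030587802409
pin top z 0.11045847460197858 24
ring z [0.0967 0.1014 0.1035 0.1041 0.1056]
panel near 0.09475269473110853 532
panel far 0.09496862315911683 1766
```

Request:
{"api": "step_arm", "payload": {
  "plan": [
    {"dx":-0.005,"dy":0.004,"dz":0,"rx":0,"ry":0,"rz":0,"claw":1},
    {"dx":0,"dy":0,"dz":0.007,"rx":0,"ry":0,"rz":0,"claw":1},
    {"dx":0,"dy":0,"dz":0.007,"rx":0,"ry":0,"rz":0,"claw":1},
    {"dx":0,"dy":0,"dz":0.006,"rx":0,"ry":0,"rz":0,"claw":1},
    {"dx":0,"dy":0,"dz":0,"rx":0,"ry":0,"rz":0,"claw":1},
    {"dx":0,"dy":0,"dz":0,"rx":0,"ry":0,"rz":0,"claw":1},
    {"dx":0,"dy":0,"dz":0,"rx":0,"ry":0,"rz":0,"claw":1}
  ]
}}

```text
time_s: 11.45
ee_pos: [0.5064, 0.216, 0.1114]
eef_rot: [-3.141, -0.0, 2.428]
force: [0.1, -1.1, 2.4]
grip_width: 0.0241
grip_force: 15.0
```

```bash
python3 chk.py
```

```text
t 11.45 pos [0.5064 0.216  0.1114] rot [-3.1413e+00 -2.0000e-04  2.4275e+00] F [ 0.07 -1.07  2.37] w 0.02413047617845017 units d [ 0.     0.    -0.101] norm 0.010069071675187084
pin top z 0.10812100802713395 24
ring z [0.0948 0.1    0.101  0.1022 0.1045]
panel near 0.09393096142754583 530
panel far 0.09433361613381197 1863
```

Request:
{"api": "step_arm", "payload": {
  "plan": [
    {"dx":0,"dy":0,"dz":0,"rx":0,"ry":0,"rz":0,"claw":0.6},
    {"dx":0,"dy":0,"dz":0,"rx":0,"ry":0,"rz":0,"claw":0.6},
    {"dx":0,"dy":0,"dz":0,"rx":0,"ry":0,"rz":0,"claw":0.6},
    {"dx":0,"dy":0,"dz":-0.1,"rx":0,"ry":0,"rz":0,"claw":0.6},
    {"dx":0,"dy":0,"dz":-0.2,"rx":0,"ry":0,"rz":0,"claw":0.6},
    {"dx":0,"dy":0,"dz":0,"rx":0,"ry":0,"rz":0,"claw":1},
    {"dx":0,"dy":0,"dz":0,"rx":0,"ry":0,"rz":0,"claw":1},
    {"dx":0,"dy":0,"dz":0,"rx":0,"ry":0,"rz":0,"claw":1},
    {"dx":0,"dy":0,"dz":0,"rx":0,"ry":0,"rz":0,"claw":1}
  ]
}}

```text
time_s: 12.4
ee_pos: [0.5063, 0.2158, 0.1407]
eef_rot: [-3.141, -0.001, 2.427]
force: [0.6, 0.7, -0.4]
grip_width: 0.009
grip_force: 0.0
```

```bash
cat >> chk.py <<'E'
import time
a=c['img'][60:150,330:430,::-1]
cv2.imwrite(f'pics/chk{int(o["time_s"]*100)}.png',cv2.resize(a,None,fx=6,fy=6,interpolation=cv2.INTER_CUBIC))
E
python3 chk.py; ls pics
```

```text
t 12.4 pos [0.5063 0.2158 0.1407] rot [-3.1405e+00 -6.0000e-04  2.4274e+00] F [ 0.62  0.72 -0.38] w 0.009042447229272148 units d [-0.     0.003  0.192] norm 0.01921724329871272
pin top z 0.11002169194280864 31
ring z [0.1003 0.1031 0.1043 0.1552 0.1904]
panel near 0.09565052128496672 539
panel far 0.09570705233849074 1743
chk1245.png
cowlcrop.png
grasp.png
held.png
held2.png
rackcrop.png
scene0.png
scene1.png
top0.png
```

View pics/chk1245.png

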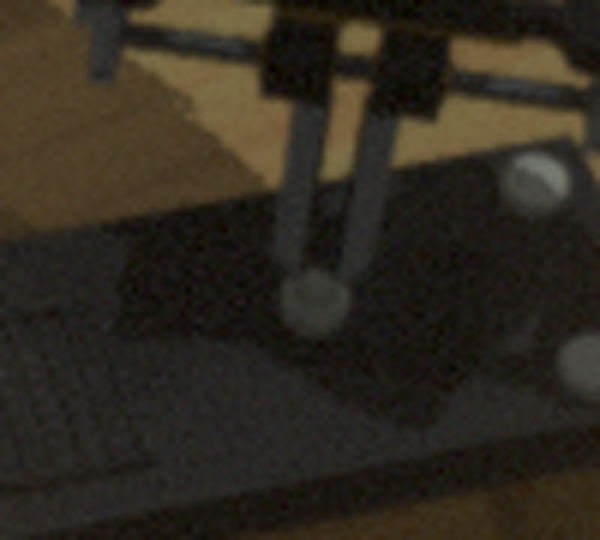

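The rivet sits in the hole at (315,300). Its pin top is about 14.4 mm and its head top about 8 mm above the panel, so the head is home with the pin up. Next I press the pin with the closed fingertips.

Request:
{"api": "step_arm", "payload": {
  "plan": [
    {"dx":0,"dy":0,"dz":0,"rx":0,"ry":0,"rz":0,"claw":1},
    {"dx":0,"dy":0.003,"dz":0.05,"rx":0,"ry":0,"rz":0,"claw":1},
    {"dx":0,"dy":0,"dz":0.05,"rx":0,"ry":0,"rz":0,"claw":1},
    {"dx":0,"dy":0,"dz":0.02,"rx":0,"ry":0,"rz":0,"claw":1},
    {"dx":0,"dy":0,"dz":0.015,"rx":0,"ry":0,"rz":0,"claw":1},
    {"dx":0,"dy":0,"dz":0.015,"rx":0,"ry":0,"rz":0,"claw":1},
    {"dx":0,"dy":0,"dz":0.015,"rx":0,"ry":0,"rz":0,"claw":1},
    {"dx":0,"dy":0,"dz":0,"rx":0,"ry":0,"rz":0,"claw":1},
    {"dx":0,"dy":0,"dz":0,"rx":0,"ry":0,"rz":0,"claw":1}
  ]
}}

```text
time_s: 13.35
ee_pos: [0.5068, 0.2162, 0.1252]
eef_rot: [3.141, 0.0, 2.427]
force: [-2.5, -0.8, 3.9]
grip_width: 0.0002
grip_force: 2.1
```

Request:
{"api": "step_arm", "payload": {
  "plan": [
    {"dx":0,"dy":0,"dz":0.01,"rx":0,"ry":0,"rz":0,"claw":1},
    {"dx":0,"dy":0,"dz":0.01,"rx":0,"ry":0,"rz":0,"claw":1},
    {"dx":0,"dy":0,"dz":0.01,"rx":0,"ry":0,"rz":0,"claw":1},
    {"dx":0,"dy":0,"dz":0,"rx":0,"ry":0,"rz":0,"claw":1},
    {"dx":0,"dy":0,"dz":0,"rx":0,"ry":0,"rz":0,"claw":1}
  ]
}}

```text
time_s: 13.85
ee_pos: [0.5068, 0.2162, 0.1224]
eef_rot: [3.141, 0.0, 2.427]
force: [-3.8, -1.4, 7.5]
grip_width: 0.0006
grip_force: 3.8
```

```bash
python3 chk.py
```

```text
t 13.85 pos [0.5068 0.2162 0.1224] rot [3.1412e+00 2.0000e-04 2.4274e+00] F [-3.84 -1.35  7.48] w 0.000626362629789982 units d [ 0.002 -0.004  0.009] norm 0.0009778260912887047
pin top z 0.17511946542602563 8
ring z [0.0961 0.0998 0.1318 0.1498 0.1742]
panel near 0.09050628269694982 531
panel far 0.09125634292730161 2163
```

Request:
{"api": "step_arm", "payload": {
  "plan": [
    {"dx":0.003,"dy":-0.002,"dz":0.01,"rx":0,"ry":0,"rz":0,"claw":1},
    {"dx":0,"dy":0,"dz":0.01,"rx":0,"ry":0,"rz":0,"claw":1},
    {"dx":0,"dy":0,"dz":0.01,"rx":0,"ry":0,"rz":0,"claw":1},
    {"dx":0,"dy":0,"dz":0,"rx":0,"ry":0,"rz":0,"claw":1},
    {"dx":0,"dy":0,"dz":0,"rx":0,"ry":0,"rz":0,"claw":1}
  ]
}}

```text
time_s: 14.4
ee_pos: [0.5068, 0.2162, 0.1195]
eef_rot: [3.141, 0.001, 2.427]
force: [-1.3, -2.2, 7.9]
grip_width: 0.0007
grip_force: 3.9
```

Request:
{"api": "step_arm", "payload": {
  "plan": [
    {"dx":0,"dy":0,"dz":0.01,"rx":0,"ry":0,"rz":0,"claw":1},
    {"dx":0,"dy":0,"dz":0.01,"rx":0,"ry":0,"rz":0,"claw":1},
    {"dx":0,"dy":0,"dz":0,"rx":0,"ry":0,"rz":0,"claw":1},
    {"dx":0,"dy":0,"dz":0,"rx":0,"ry":0,"rz":0,"claw":1}
  ]
}}

```text
time_s: 14.8
ee_pos: [0.5068, 0.2162, 0.1175]
eef_rot: [3.141, 0.001, 2.427]
force: [-1.2, -1.1, 7.8]
grip_width: 0.0002
grip_force: 3.9
```

```bash
python3 chk.py
```

```text
t 14.8 pos [0.5068 0.2162 0.1175] rot [3.1407e+00 7.0000e-04 2.4273e+00] F [-1.25 -1.08  7.78] w 0.0002414598316581435 units d [ 0.002 -0.004 -0.04 ] norm 0.004025266193220699
pin top z 0.16929492946879185 7
ring z [0.0947 0.1065 0.1329 0.1512 0.1676]
panel near 0.09052346198269821 530
panel far 0.09118108420617628 2159
```

Request:
{"api": "step_arm", "payload": {
  "plan": [
    {"dx":0,"dy":0,"dz":0.01,"rx":0,"ry":0,"rz":0,"claw":1},
    {"dx":0,"dy":0,"dz":0.01,"rx":0,"ry":0,"rz":0,"claw":1},
    {"dx":0,"dy":0,"dz":0.01,"rx":0,"ry":0,"rz":0,"claw":1},
    {"dx":0,"dy":0,"dz":0,"rx":0,"ry":0,"rz":0,"claw":1},
    {"dx":0,"dy":0,"dz":0,"rx":0,"ry":0,"rz":0,"claw":1}
  ]
}}

```text
time_s: 15.35
ee_pos: [0.5068, 0.2162, 0.1147]
eef_rot: [3.141, 0.001, 2.427]
force: [-3.2, -1.8, 10.3]
grip_width: 0.0002
grip_force: 5.0
```

Request:
{"api": "step_arm", "payload": {
  "plan": [
    {"dx":0,"dy":0,"dz":0.01,"rx":0,"ry":0,"rz":0,"claw":1},
    {"dx":0,"dy":0,"dz":0,"rx":0,"ry":0,"rz":0,"claw":1},
    {"dx":0,"dy":0,"dz":0,"rx":0,"ry":0,"rz":0,"claw":1}
  ]
}}

```text
time_s: 15.65
ee_pos: [0.5068, 0.2162, 0.1138]
eef_rot: [3.141, 0.001, 2.427]
force: [-4.1, -2.6, 11.0]
grip_width: 0.0002
grip_force: 5.7
```

Request:
{"api": "step_arm", "payload": {
  "plan": [
    {"dx":0,"dy":0,"dz":-0.05,"rx":0,"ry":0,"rz":0,"claw":1},
    {"dx":0,"dy":0,"dz":-0.1,"rx":0,"ry":0,"rz":0,"claw":1},
    {"dx":0,"dy":0,"dz":-0.3,"rx":0,"ry":0,"rz":0,"claw":1},
    {"dx":0,"dy":0,"dz":-0.4,"rx":0,"ry":0,"rz":0,"claw":1},
    {"dx":0,"dy":0,"dz":-0.3,"rx":0,"ry":0,"rz":0,"claw":1},
    {"dx":0,"dy":0,"dz":0,"rx":0,"ry":0,"rz":0,"claw":1},
    {"dx":0,"dy":0,"dz":0,"rx":0,"ry":0,"rz":0,"claw":1},
    {"dx":0,"dy":0,"dz":0,"rx":0,"ry":0,"rz":0,"claw":1}
  ]
}}

```text
time_s: 16.45
ee_pos: [0.506, 0.2161, 0.2267]
eef_rot: [-3.14, -0.001, 2.427]
force: [0.2, 0.9, 0.4]
grip_width: 0.0006
grip_force: 0.0
```

```bash
python3 chk.py; ls pics | grep chk
```

```text
t 16.45 pos [0.506  0.2161 0.2267] rot [-3.1399e+00 -1.0000e-03  2.4275e+00] F [0.24 0.85 0.44] w 0.0006270194844448344 units d [-0.005  0.004  1.052] norm 0.10519668413186314
pin top z 0.10531789963459766 33
ring z [0.1017 0.2144 0.2345 0.2549 0.2771]
panel near 0.09561167510166693 593
panel far 0.09577218870686426 1730
chk1245.png
chk1390.png
chk1485.png
chk1650.png
```

Run:
```python
from h import *
A=[]
for i in range(10):
    c=viewer.camera("scene"); A.append(c["z_map"].copy())
    if i==0: img=c["img"]
c["z_map"]=np.median(A,0); P=cloud(c); w=P[...,2]
x,y=.5062,.216; m=(np.hypot(P[...,0]-x,P[...,1]-y)<.02)&(w>.09)&(w<.12)
v0,v1=np.where(m.any(1))[0][[0,-1]]; u0,u1=np.where(m.any(0))[0][[0,-1]]
for v in range(v0,v1+1): print(v," ".join("%5.1f"%(w[v,u]*1000) if m[v,u] else "    ." for u in range(u0,u1+1)))
h=(w>.1005)&(w<.12)&m; print("blob centre",P[h].mean(0),"n",h.sum(), u0)
# reference: fitted rivets' height
cv2.imwrite("pics/fin.png",cv2.resize(img[70:140,340:440,::-1],None,fx=8,fy=8,interpolation=cv2.INTER_CUBIC))
```

```text
105     .     .     .     .     .  96.2  96.2 103.1 103.2 104.7 103.4     .  97.2     .     .     .     .     .     .
106     .     .  96.3  96.1  95.2 103.0 103.4 103.3 103.8 103.1 103.6 104.1 102.7  96.5  95.7     .     .     .     .
107     .  95.9  95.5  95.1 103.1 103.9 103.4 103.5 104.3 104.9 103.8 103.2 104.2 103.3  96.2  95.2     .     .     .
108     .  95.7  95.3  95.5 103.9 104.7 103.7 103.3 104.3 104.0 103.3 102.9 103.8 103.7 103.7  95.5  95.7     .     .
109  95.7  95.8  95.5 103.1 104.2 103.2 102.6 103.4 103.4 104.5 103.5 103.2 103.5 104.2 103.8  94.7  95.0  95.0     .
110  96.0  96.0  96.2 101.7 103.5 102.9 103.7 104.0 103.3 103.8 104.8 104.1 104.1 102.9 104.0  96.8  95.6  94.5     .
111  95.5  95.3  94.9  99.6 102.9 104.1 103.7 103.1 104.3 103.3 103.1 103.3 103.6 103.0 102.9  95.8  95.3  95.3  95.3
112  95.1  95.2  95.8  97.4 100.8 103.7 103.5 103.5 104.2 103.9 103.3 102.4 103.5 103.3 100.8  95.9  95.6  95.3  95.7
113  95.6  95.5  95.7  95.6  99.0 100.5 101.7 102.4 103.2 103.5 103.3 102.6 102.6 101.3  95.3  95.3  95.6  95.8  95.7
114     .  96.2  95.3  95.6  95.6  97.6  99.9 100.6 101.8 102.5 101.7 101.1  98.8  97.9  96.0  95.8  95.0  95.8     .
115     .  95.9  95.2  94.7  95.6  95.8  96.6  97.6  97.9  97.8  98.3  97.8  96.2  94.8  95.2  95.8  95.7  95.7     .
116     .     .  95.0  94.9  96.5  95.7  94.3  96.0  96.8  95.4  96.1  95.9  95.1  95.9  95.7  96.6  94.8     .     .
117     .     .     .  95.2  95.4  95.3  95.9  95.9  95.7  95.6  95.3  95.2  95.2  96.2  95.6  95.7     .     .     .
118     .     .     .     .     .  95.6  95.7  95.5  95.5  95.4  95.9  96.0  94.9     .     .     .     .     .     .
blob centre [0.50696034 0.21458507 0.10330786] n 92 373
```

View pics/fin.png

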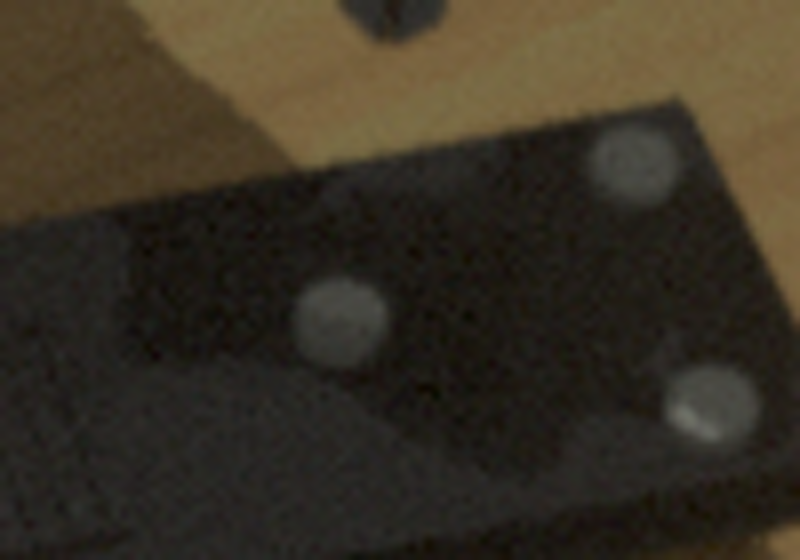

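The rivet is seated at (340,322) with a flat top at 103.6 mm, 8.1 mm above the panel. The head is home, the pin is flush, and the hand at (395,15) is clear of it.

```bash
python3 -c "
from station import hand_in
print(hand_in())"
```

```text
the job is handed in; nothing more can be done
None
```

The small rivet is seated with its head home in the panel's open hole and its pin pushed flush, at a peak of about 11 N between moves; the gripper has let go, and the job is handed in (no verdict came back).

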